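# Check the pen gauge on two standards and hold it up for reading

### The arm

A 6-joint arm with a two-finger parallel gripper is mounted at the origin on a cart in front of the work surface, level with it; the furniture and walls round the work are solid. World frame = base frame: x ahead of the robot, y to its left, z up, the work surface at z = 0. Lengths are in m, angles in degrees, forces in N, time in s.
With the tool pointing down it reaches from about 0.375 to 0.9 m from the base axis. Payload 3.1 kg.
Tool frame: the origin (TCP) lies on the centre line of the jaws, within the pads' length; the fingertips stand 25 mm ahead of it and the grasp point (between the pads) lies 6 mm ahead of it; z points along the fingers, y is the line along which they close (so a half turn about z gives the same grasp; the last joint's range is limited). The gripper opens to 87 mm and grips with 3 to 60 N. Pads are 19 mm wide; open, the fingers measure 117 mm over their backs; the gripper's body (75 mm by 190 mm) begins 51 mm behind the grasp point.
Start: joints at [59.731, 30.224, 82.088, -0, 67.689, -10.227], TCP at [0.214, 0.587, 0.219] pointing down, gripper open.
Joint ranges: [-176.69, 176.69], [-43.24, 126.21], [12.49, 139.97], [-82, 262], [0, 151.66], [-163.58, 163.58]. Speed limits (degrees/s): [159.86, 159.86, 180, 180, 180, 180].

### API

Orientations are given as a 3x3 rotation matrix whose columns are the frame's x, y, z axes.
In Python, from rig import read_state, capture, camera_params, hand_in gives the robot as it stands.
- The arm moves only by the tool apply_moves, never from a script. Its argument "rows" is a list of rows, each an object of numbers: "x", "y", "z": the shift along the tool's x, y, z in mm; "rx", "ry", "rz": the turn, a rotation vector about the tool's x, y, z in units of 6 degrees (1.0 is 6 degrees); "claw": the closure in counts, from 0 (fully open) to 255 (shut). A call has 1 to 10 rows; each row is the pose to reach, as a shift and turn from the pose commanded when the call began, along the tool's axes at that moment; what a row does not reach only later rows make up. A row lasts 1/8 s, in which the tool goes at most 62.5 mm and 10.7 degrees, less where a joint would pass 70% of its speed; a pose out of reach is approached as far as the arm can. A call with a gripper value outside its range is refused whole. The fingers move at their own pace and stop on an object; the grip force is fixed at half the most. Time passes only in rows, so rows that repeat a pose let the fingers close. It gives the time, the measured TCP pose, the force, the opening and the grip force at its end, in the units of the state.
- read_state(): the state, without advancing time (a new reading comes with each control period).
- capture(name): name is "side" or "top" or "wrist"; returns (picture, depth): 420x560x3 uint8, red, green, blue; 420x560 float32, m along the optical axis (not along the pixel's ray), 0 where there is no reading.
- camera_params(name): a dict with "fx", "fy", "cx", "cy" (pixels), "D" ([k1, k2, p1, p2, k3] as OpenCV has them; the pictures are not rectified), "xyz" and "orientation" of the camera in the world. Camera axes: x right, y up, looking along -z (the intrinsics and any distortion apply to the point x, -y, -z); pixel columns grow to the right and rows downward; lengths in m; the calibration is good to about 2 mm. A picture is of the moment at which its call begins: read the wrist's pose just before it. camera_params takes no time and is no camera call; for the wrist camera it gives the pose at the moment of the call.
- hand_in(): hands the job in; it is judged then, once.
The state is a dict: "time_s": time; "joint_positions": joint angles; "qvel": joint speeds; "tau": joint torques, N m; "position": TCP position; "tcp_rot": TCP orientation; "force": force on the tool from outside, world axes, zero at the start; "moment": the same for the moment, N m; "opening": opening from 0.0 (shut) to 1.0 (fully open); "grasp_force": force on a finger pad.
Only numpy, scipy, OpenCV 4.12 (cv2) and the standard library are available. Lean on these libraries where they do the work, as an engineer would, in place of code of your own. Each camera call takes 0.05 s, during which the arm holds its last target. There are 200 camera calls.

### The job

Draw the pen-shaped coating gauge out of its bench holder and, keeping it upright, press its sprung foot gently onto the ringed centre of the round standard first and then of the square standard. Then raise it and tip it to a reading slope, about halfway between upright and lying flat, with its display window looking upward. Finish while still holding it like that in the gripper, quite still, its foot at least 12 cm above the table and the gauge clear of everything else; leave the other things on the table where they are.

Things in the scene. Friction and masses are not known exactly. Their poses are not given: they have to be found in the camera images.
- gauge_mid (a point): centre of the gauge's grey plastic barrel, 18 mm (x) by 28 mm (y) by 120 mm (z, pointing to its flat top, 60 mm above this point). Below the barrel a steel nose and the foot; the foot's tip is 92 mm below this point. The whole weighs about 150 g. At the start it stands upright in the holder, 76 mm of barrel showing, and is free once lifted 75 mm
- gauge_grip (a point): point in the middle of the barrel, 37 mm above gauge_mid and 23 mm below the barrel's top; here the narrow (+y and -y) faces, 28 mm apart, are ribbed for gripping; axes as gauge_mid
- gauge_window (a point): centre of the dark-framed display window, 23 x 36 mm, on the broad face towards the gauge's +x, 10 mm above gauge_mid; x points straight out of the window, at the start roughly to the robot's left (within about 35 degrees); axes as gauge_mid
- gauge_tip (a point): tip of the gauge's foot, a brass pin 9 mm in diameter at the gauge's lower end, on its long axis; axes as gauge_mid
- gauge_foot (a joint): how far the sprung foot is pushed into the nose, m: 0 is fully out, 0.008 is the stop; the spring gives about 0.3 N for each mm, up to 2.4 N at the stop
- holder: black bench holder, a block 50 x 60 mm and 76 mm high with two screwed feet, fixed to the table; origin at the centre of its underside, z up. Its upright pocket takes the barrel with 1.5 mm of play on each side; the barrel rests on a ledge 36 mm above the table
- holder_rim (a point): centre of the pocket's mouth, on top of the holder, 76 mm above the table
- round_standard: steel check standard: a round block 38 mm in diameter on a dark 66 mm square base plate, fixed to the table; origin at the centre of its underside, z up, 26 mm high in all
- round_standard_top (a point): centre of the round block's flat top face, inside an engraved ring 20 mm in diameter, 26 mm above the table
- square_standard: steel check standard: a square block 36 x 36 mm on a dark 66 mm square base plate, fixed to the table; origin at the centre of its underside, z up, 36 mm high in all
- square_standard_top (a point): centre of the square block's flat top face, inside an engraved ring 20 mm in diameter, 36 mm above the table
- rail_offcut_1: short light-coloured piece of rail, 25 x 86 x 24 mm, lying loose on the table; leave it alone; origin at the centre of its underside
- carton: small cardboard box, 44 x 58 x 43 mm, standing loose on the table; leave it alone; origin at the centre of its underside
There are look-alikes about, which are no part of the job. Of the things that look like the part that bears gauge_mid, the smallest one is meant.

How it is judged:
By the outcome, as a careful person would: the job done as asked, in the order asked, and still so for the second after the job is handed in, while the arm keeps its last pose, push and grip.
It also fails if it takes over 51 s, if anything falls off the work surface, if the arm or the gripper's body presses on something with over 40 N, if the wrist force passes 120 N, or if a joint passes its speed limit or range.

## Working session

There is one attempt and no reset: what is moved stays moved. The work goes in short steps, Python scripts to look and compute and a tool call to move; the robot and the scene stay as the last step left them, time stands still between calls to the robot, and variables do not carry over. Pictures are saved under pics/ and viewed, at most 10 in all, crops included, and the job is handed in when it is done.

Besides the shell and the picture viewer there is one more tool, called after "Request:" in YAML: its name, and indented under it one key for each argument. apply_moves: Moves the arm, as the interface text tells. Its arguments: {"type":"object","properties":{"rows":{"type":"array"}},"required":["rows"]}

```bash
mkdir -p pics; cat > h.py <<'E'
import numpy as np, cv2
from rig import read_state, capture, camera_params, hand_in
def rays(cp,uv):
    K=np.array([[cp['fx'],0,cp['cx']],[0,cp['fy'],cp['cy']],[0,0,1]])
    p=cv2.undistortPoints(np.array(uv,float).reshape(-1,1,2),K,np.array(cp['D'],float)).reshape(-1,2)
    d=np.c_[p[:,0],-p[:,1],-np.ones(len(p))]
    return np.array(cp['xyz']),d@np.array(cp['orientation']).T
def on_z(cp,uv,z):
    o,d=rays(cp,uv); return o+d*((z-o[2])/d[:,2])[:,None]
def withdepth(cp,uv,dep):
    o,d=rays(cp,uv); return o+d*np.array(dep).reshape(-1,1)
E
python3 - <<'E'
from h import *
print(read_state())
for n in ('top','side'):
    p,d=capture(n); cp=camera_params(n); print(n,cp)
    cv2.imwrite(f'pics/{n}0.png',p[:,:,::-1]); np.savez(f'{n}0.npz',p=p,d=d)
E
```

```text
{'time_s': 0.0, 'joint_positions': array([ 5.97325841e+01,  3.02792545e+01,  8.21577342e+01,  5.46792284e-04,
        6.76875122e+01, -1.02282107e+01]), 'qvel': array([ 0.00306995, -0.03382093, -0.01183406, -0.01394281, -0.03481279,
       -0.06075178]), 'tau': array([ 7.00230958e-04, -4.40058947e+01, -1.76587629e+01,  6.34296192e-02,
        5.84631076e-02, -1.51138088e-04]), 'position': array([0.21376233, 0.58651597, 0.21826106]), 'tcp_rot': array([[-9.39456908e-01,  3.42665291e-01, -1.10287118e-03],
       [ 3.42666839e-01,  9.39455125e-01, -1.87228805e-03],
       [ 3.94529854e-04, -2.13685132e-03, -9.99997639e-01]]), 'force': array([ 0.04233553, -0.5264078 ,  0.38004151]), 'moment': array([ 0.02324852, -0.06439478, -0.02635747]), 'grasp_force': 0.0, 'opening': 1.005475635112034}
top {'fx': 535.3281328539666, 'fy': 535.3281328539666, 'cx': 273.8022035626259, 'cy': 213.93085645275283, 'D': array([-0.02152083,  0.        ,  0.        ,  0.        ,  0.        ]), 'xyz': array([ 0.26985855, -0.00868937,  1.15914322]), 'orientation': array([[ 2.49414802e-02,  9.74276888e-01, -2.23969794e-01],
       [-9.99688647e-01,  2.41439462e-02, -6.29917904e-03],
       [-7.29629886e-04,  2.24057171e-01,  9.74575729e-01]])}
side {'fx': 404.63508509927124, 'fy': 404.63508509927124, 'cx': 285.4327491331551, 'cy': 209.41760330805826, 'D': array([-0.05341546,  0.        ,  0.        ,  0.        ,  0.        ]), 'xyz': array([ 0.22348876, -0.71042987,  0.49447713]), 'orientation': array([[ 0.92580729,  0.17392377, -0.33560598],
       [-0.37798311,  0.41868436, -0.82573129],
       [-0.00310132,  0.89132145,  0.45336129]])}
```

View pics/top0.png

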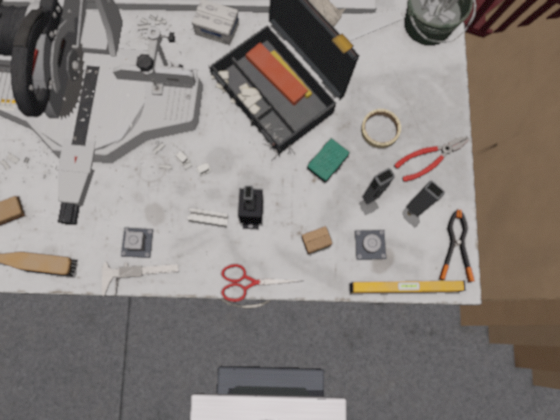

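View pics/side0.png

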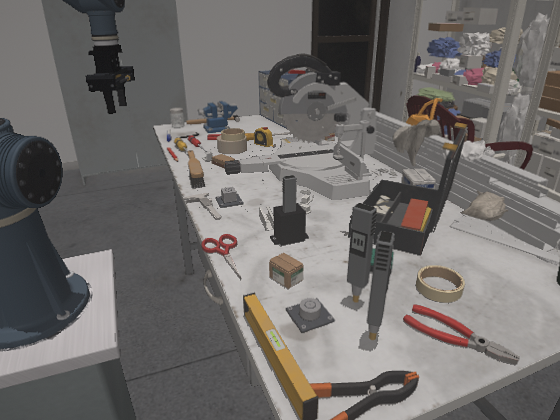

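The top view shows the holder with the gauge at about (250,203), the square standard at (136,241) and the round standard at (370,243). Three things look like the gauge:
- (250,195): stands in the black holder and is the smallest.
- (378,185) and (425,198): larger free-standing pens.

The one in the holder fits the description. I'll confirm it with a crop and measure.

```bash
python3 - <<'E'
from h import *
T=np.load('top0.npz');S=np.load('side0.npz')
def crop(p,u,v,w,h,s): return cv2.resize(p[v:v+h,u:u+w],(w*s,h*s),interpolation=cv2.INTER_CUBIC)
a=crop(T['p'],225,170,50,60,5);b=crop(T['p'],345,220,50,60,5);c=crop(T['p'],112,220,50,60,5)
d=crop(S['p'],255,165,64,86,3)[:258,:]
top=np.hstack([a,b,c])
e=crop(S['p'],340,195,60,86,3)
bot=np.zeros((258,750,3),np.uint8); bot[:,:192]=d[:,:192]; bot[:,200:380]=e
cv2.imwrite('pics/crops.png',np.vstack([top,bot])[:,:,::-1])
cp=camera_params('top')
# pointcloud heights
vv,uu=np.mgrid[0:420,0:560]
P=withdepth(cp,np.c_[uu.ravel(),vv.ravel()],T['d'].ravel()).reshape(420,560,3)
np.save('P.npy',P)
for n,(u0,u1,v0,v1) in dict(holder=(230,270,175,230),round=(350,392,222,264),sq=(115,160,222,262),l1=(355,400,165,215),l2=(402,450,175,225),carton=(298,335,225,255)).items():
    R=P[v0:v1,u0:u1].reshape(-1,3); print(n,'zmax',np.percentile(R[:,2],[50,90,98,100]).round(3))
    for lo,hi in ((.02,.031),(.031,.045),(.068,.082),(.145,.165),(.19,.3)):
        m=(R[:,2]>lo)&(R[:,2]<hi)
        if m.sum()>8: print('  ',lo,hi,m.sum(),R[m].mean(0).round(4),R[m].min(0).round(3),R[m].max(0).round(3))
E
```

```text
holder zmax [0.004 0.093 0.158 1.159]
   0.02 0.031 22 [0.5184 0.044  0.0248] [0.513 0.025 0.02 ] [0.547 0.074 0.03 ]
   0.031 0.045 42 [0.5191 0.0475 0.0375] [0.513 0.025 0.031] [0.555 0.075 0.044]
   0.068 0.082 472 [0.539  0.0489 0.0765] [0.513 0.024 0.068] [0.574 0.075 0.082]
   0.145 0.165 141 [0.5424 0.0495 0.1562] [0.529 0.041 0.145] [0.558 0.059 0.162]
round zmax [0.004 0.026 0.03  1.159]
   0.02 0.031 236 [ 0.4725 -0.2121  0.0268] [ 0.454 -0.232  0.02 ] [ 0.492 -0.194  0.031]
sq zmax [0.004 0.036 0.039 1.159]
   0.02 0.031 37 [0.4592 0.2875 0.0265] [0.446 0.28  0.02 ] [0.482 0.312 0.031]
   0.031 0.045 273 [0.4648 0.2967 0.0368] [0.446 0.28  0.032] [0.484 0.315 0.043]
l1 zmax [0.002 0.194 0.199 1.159]
   0.068 0.082 35 [ 0.5602 -0.2013  0.0748] [ 0.553 -0.226  0.068] [ 0.569 -0.188  0.082]
   0.145 0.165 70 [ 0.5597 -0.2032  0.1548] [ 0.552 -0.226  0.146] [ 0.571 -0.189  0.165]
   0.19 0.3 236 [ 0.569  -0.2071  0.1969] [ 0.553 -0.227  0.19 ] [ 0.586 -0.189  0.203]
l2 zmax [0.002 0.191 0.199 1.159]
   0.068 0.082 39 [ 0.5386 -0.2937  0.0755] [ 0.528 -0.307  0.068] [ 0.552 -0.282  0.082]
   0.145 0.165 78 [ 0.5396 -0.294   0.1555] [ 0.528 -0.311  0.146] [ 0.565 -0.282  0.165]
   0.19 0.3 240 [ 0.5456 -0.3005  0.1968] [ 0.528 -0.319  0.191] [ 0.564 -0.281  0.203]
carton zmax [0.026 0.044 0.046 1.159]
   0.02 0.031 41 [ 0.4634 -0.0932  0.0257] [ 0.448 -0.125  0.02 ] [ 0.5   -0.061  0.031]
   0.031 0.045 467 [ 0.4758 -0.0934  0.0413] [ 0.448 -0.127  0.031] [ 0.504 -0.061  0.045]
```

View pics/crops.png

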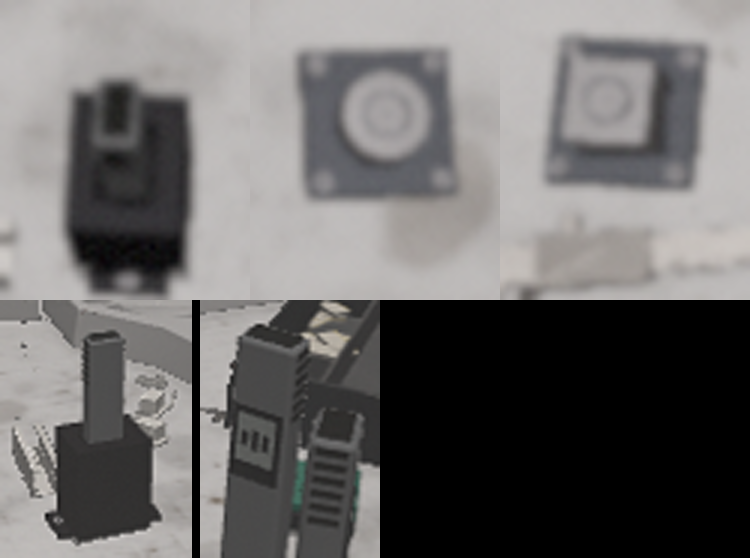

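The crop confirms it. The small gauge sits in the holder, with its plain back towards the side camera, so its window faces left. The look-alikes are longer and thicker, and their tops are about 0.20 m high. The engraved rings are at about (372,242) on the round standard and (133,240) on the square one. Next I'll refine the pose.

```bash
python3 - <<'E'
from h import *
T=np.load('top0.npz');cp=camera_params('top');P=np.load('P.npy');g=cv2.cvtColor(T['p'],cv2.COLOR_RGB2GRAY)
def rect(box,lo,hi):
    u0,u1,v0,v1=box;R=P[v0:v1,u0:u1].reshape(-1,3);m=(R[:,2]>lo)&(R[:,2]<hi)
    r=cv2.minAreaRect((R[m,:2]*1000).astype(np.float32)); print([np.round(x,1) for x in r])
rect((230,270,175,230),.15,.165); rect((230,270,175,230),.07,.082)
hb=P[175:230,230:270];m=(hb[...,2]>.07)
def blob(box,z,th):
    u0,u1,v0,v1=box;m=(g[v0:v1,u0:u1]>th).astype(np.uint8)
    n,l,s,c=cv2.connectedComponentsWithStats(m)
    for i in range(1,n):
        if 100<s[i,4]<800:
            k=cv2.findContours((l==i).astype(np.uint8),0,2)[0][0].reshape(-1,2)+[u0,v0]
            W=on_z(cp,k,z)[:,:2]*1000; r=cv2.minAreaRect(W.astype(np.float32))
            print(th,s[i],(c[i]+[u0,v0]).round(1),'centroid',on_z(cp,[c[i]+[u0,v0]],z)[0].round(4),[np.round(x,1) for x in r])
for th in (120,135,150):
    blob((357,385,229,258),.026,th); blob((122,152,228,254),.036,th)
print(on_z(cp,[[372,241.6]],.026),on_z(cp,[[133,239.6]],.036))
E
sed -n 1,1p h.py
```

```text
[array([543.4,  50. ]), array([29.3, 17.6]), np.float64(1.1)]
[array([544. ,  49.8]), array([50.2, 61.4]), np.float64(88.6)]
120 [  6   5  18  18 248] [371.8 242.4] centroid [ 0.4727 -0.2133  0.026 ] [array([ 472.7, -213.7]), array([37.5, 35.9]), np.float64(45.0)]
120 [  0   0  21  21 338] [131.6 238.8] centroid [0.466  0.3005 0.036 ] [array([467.8, 300.6]), array([43.4, 44. ]), np.float64(1.4)]
135 [  7   6  17  16 220] [371.8 242.5] centroid [ 0.4725 -0.2132  0.026 ] [array([ 472.6, -213.6]), array([32.7, 34.6]), np.float64(1.4)]
135 [  0   0  20  21 294] [131.9 238.8] centroid [0.4661 0.2998 0.036 ] [array([468. , 301.9]), array([44.7, 41.1]), np.float64(87.0)]
150 [  7   6  16  16 184] [371.4 242.7] centroid [ 0.4722 -0.2124  0.026 ] [array([ 472.6, -212.6]), array([33. , 31.2]), np.float64(45.0)]
150 [  3   4  17  16 193] [132.9 239.9] centroid [0.4638 0.2976 0.036 ] [array([464. , 297.4]), array([32.2, 31.9]), np.float64(87.0)]
[[ 0.47453476 -0.21373182  0.026     ]] [[0.46436823 0.2974046  0.036     ]]
import numpy as np, cv2
```

```bash
cat >> h.py <<'E'
from scipy.spatial.transform import Rotation as Ro
def down(az):  # tool pointing down, tool y at azimuth az
    a=np.radians(az); y=np.array([np.cos(a),np.sin(a),0]); z=np.array([0,0,-1.]); return np.c_[np.cross(y,z),y,z]
def plan(pos,R):
    s=read_state(); A=s['tcp_rot']
    print('shift mm',(A.T@(np.array(pos)-s['position'])*1000).round(1),'turn',(Ro.from_matrix(A.T@R).as_rotvec(degrees=True)/6).round(2))
E
python3 - <<'E'
from h import *
plan([.42,.29,.25],down(1.1))
c=camera_params('wrist');s=read_state();A=s['tcp_rot']
print(A.T@(c['xyz']-s['position']),A.T@c['orientation'])
E
```

```text
shift mm [-295.3 -208.   -31.3] turn [-2.000e-02  1.000e-02  1.148e+01]
[ 0.08015083  0.00048245 -0.16581541] [[-6.50238670e-04  9.56180612e-01  2.92776731e-01]
 [ 9.99999664e-01  4.75596078e-04  6.67685243e-04]
 [ 4.99184220e-04  2.92777067e-01 -9.56180600e-01]]
```

Request:
apply_moves:
  rows:
    - {"x": -295,"y": -208,"z": -31,"rz": 11.5}
    - {"x": -295,"y": -208,"z": -31,"rz": 11.5}
    - {"x": -295,"y": -208,"z": -31,"rz": 11.5}
    - {"x": -295,"y": -208,"z": -31,"rz": 11.5}
    - {"x": -295,"y": -208,"z": -31,"rz": 11.5}
    - {"x": -295,"y": -208,"z": -31,"rz": 11.5}
    - {"x": -295,"y": -208,"z": -31,"rz": 11.5}
    - {"x": -295,"y": -208,"z": -31,"rz": 11.5}
    - {"x": -295,"y": -208,"z": -31,"rz": 11.5}

```text
validation failed for argument at $.ro...
```

```bash
python3 - <<'E'
from h import *
s=read_state();print(s['time_s'],s['position'],s['joint_positions'].round(1),np.abs(s['qvel']).max())
cp=camera_params('wrist');p,d=capture('wrist');cv2.imwrite('pics/w1.png',p[:,:,::-1]);np.savez('w1.npz',p=p,d=d,**{k:cp[k] for k in cp})
plan([.543,.05,.25],down(1.1))
E
```

```text
0.1 [0.21382106 0.5865735  0.21836494] [ 59.7  30.3  82.2  -0.   67.7 -10.2] 0.12476848726239306
shift mm [-493.1 -391.4  -31. ] turn [-2.000e-02  1.000e-02  1.148e+01]
```

View pics/w1.png

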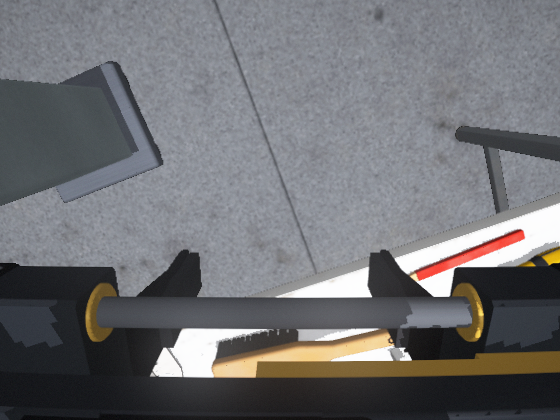

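Move refused, probably because every row needs all of its keys. The wrist picture is still from the start pose: fingers at (185,265) and (380,265), floor and table edge behind. The view extends towards tool +x, so I'll stop with the square standard on that side.

```bash
python3 - <<'E'
from h import *
plan([.46,.24,.25],down(1.1))
E
```

```text
shift mm [-350.  -241.4  -31.2] turn [-2.000e-02  1.000e-02  1.148e+01]
```

Request:
apply_moves:
  rows:
    - {"x": -350,"y": -241,"z": -31,"rx": 0,"ry": 0,"rz": 11.5,"claw": 0}
    - {"x": -350,"y": -241,"z": -31,"rx": 0,"ry": 0,"rz": 11.5,"claw": 0}
    - {"x": -350,"y": -241,"z": -31,"rx": 0,"ry": 0,"rz": 11.5,"claw": 0}
    - {"x": -350,"y": -241,"z": -31,"rx": 0,"ry": 0,"rz": 11.5,"claw": 0}
    - {"x": -350,"y": -241,"z": -31,"rx": 0,"ry": 0,"rz": 11.5,"claw": 0}
    - {"x": -350,"y": -241,"z": -31,"rx": 0,"ry": 0,"rz": 11.5,"claw": 0}
    - {"x": -350,"y": -241,"z": -31,"rx": 0,"ry": 0,"rz": 11.5,"claw": 0}
    - {"x": -350,"y": -241,"z": -31,"rx": 0,"ry": 0,"rz": 11.5,"claw": 0}
    - {"x": -350,"y": -241,"z": -31,"rx": 0,"ry": 0,"rz": 11.5,"claw": 0}
    - {"x": -350,"y": -241,"z": -31,"rx": 0,"ry": 0,"rz": 11.5,"claw": 0}

```text
time_s: 1.4
position: [0.4591, 0.2418, 0.25]
tcp_rot: [[-0.019, 1.0, -0.001], [1.0, 0.019, 0.0], [0.0, -0.001, -1.0]]
force: [-0.4, -0.2, -0.1]
opening: 1.001
grasp_force: 0.0
```

```bash
python3 - <<'E'
from h import *
s=read_state();print(s['time_s'],s['position'],s['joint_positions'].round(1),np.abs(s['qvel']).max())
cp=camera_params('wrist');p,d=capture('wrist');cv2.imwrite('pics/w2.png',p[:,:,::-1]);np.savez('w2.npz',p=p,d=d,**{k:cp[k] for k in cp})
plan([.543,.04,.25],down(1.1))
g=cv2.cvtColor(p,cv2.COLOR_RGB2GRAY)
vv,uu=np.mgrid[0:420,0:560]
P=withdepth(cp,np.c_[uu.ravel(),vv.ravel()],d.ravel()).reshape(420,560,3)
m=(np.abs(P[...,0]-.465)<.04)&(np.abs(P[...,1]-.2975)<.04)&(P[...,2]>.031)&(P[...,2]<.041)
r=cv2.minAreaRect((P[m][:,:2]*1000).astype(np.float32));print(m.sum(),r,P[m].mean(0))
E
```

```text
1.4 [0.45913934 0.24182352 0.24997344] [15.4 19.9 95.   0.  65.2 14.3] 0.4425250495088712
shift mm [-203.5   79.9   -0. ] turn [-0.01 -0.   -0.  ]
1127 ((465.2418212890625, 296.7704772949219), (36.29264450073242, 35.997318267822266), 88.3693618774414) [0.46506473 0.29701547 0.03647894]
```

View pics/w2.png

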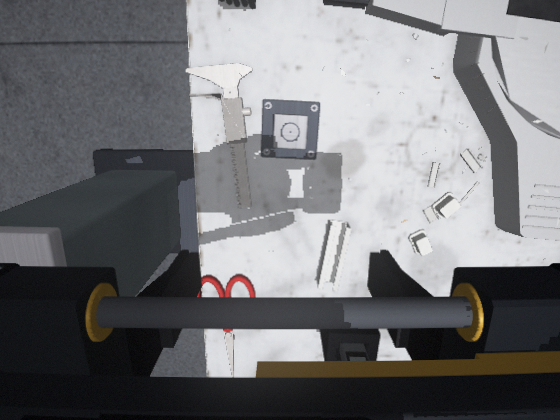

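The square standard is at (291,131), with its ring at (290,131). Depth gives its centre as (0.4652, 0.2969), 36×36 mm and z 0.0365, which fits the description and agrees with the top view to 1 mm. Next I'll look at the gauge from its window side.

Request:
apply_moves:
  rows:
    - {"x": -242,"y": 80,"z": -20,"rx": 0,"ry": 0,"rz": 0,"claw": 0}
    - {"x": -242,"y": 80,"z": -20,"rx": 0,"ry": 0,"rz": 0,"claw": 0}
    - {"x": -242,"y": 80,"z": -20,"rx": 0,"ry": 0,"rz": 0,"claw": 0}
    - {"x": -242,"y": 80,"z": -20,"rx": 0,"ry": 0,"rz": 0,"claw": 0}
    - {"x": -242,"y": 80,"z": -20,"rx": 0,"ry": 0,"rz": 0,"claw": 0}
    - {"x": -242,"y": 80,"z": -20,"rx": 0,"ry": 0,"rz": 0,"claw": 0}

```text
time_s: 2.2
position: [0.5439, 0.0011, 0.2699]
tcp_rot: [[-0.017, 1.0, -0.001], [1.0, 0.017, 0.001], [0.001, -0.001, -1.0]]
force: [-0.9, 0.9, -0.5]
opening: 0.998
grasp_force: 0.0
```

```bash
python3 - <<'E'
from h import *
s=read_state();print(s['time_s'],s['position'],s['joint_positions'].round(1),np.abs(s['qvel']).max())
cp=camera_params('wrist');p,d=capture('wrist');cv2.imwrite('pics/w3.png',p[:,:,::-1]);np.savez('w3.npz',p=p,d=d,**{k:cp[k] for k in cp})
vv,uu=np.mgrid[0:420,0:560]
P=withdepth(cp,np.c_[uu.ravel(),vv.ravel()],d.ravel()).reshape(420,560,3)
for lo,hi in ((.153,.160),(.072,.08)):
    m=(np.abs(P[...,0]-.543)<.05)&(np.abs(P[...,1]-.05)<.05)&(P[...,2]>lo)&(P[...,2]<hi)
    r=cv2.minAreaRect((P[m][:,:2]*1000).astype(np.float32));print(m.sum(),r,P[m].mean(0))
E
```

```text
2.2 [0.54385428 0.00109295 0.26990222] [-11.7  20.6  90.2   0.   69.3 -12.7] 1.7456198299443306
778 ((543.8697509765625, 48.60493087768555), (18.064489364624023, 28.7487735748291), 88.44410705566406) [0.54373632 0.04897364 0.15652898]
1871 ((544.0402221679688, 48.47587966918945), (50.43286895751953, 60.20631790161133), 88.37235260009766) [0.54343527 0.05199805 0.07638032]
```

View pics/w3.png

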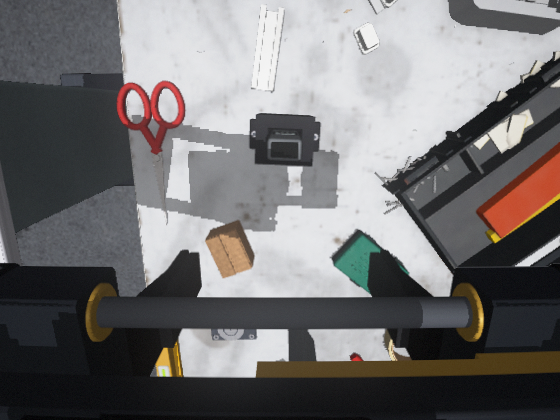

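The gauge is at (283,150): centre (0.5439, 0.0486), 18×28.7 mm, top at 0.1565, y axis at about -1.6°. Its size, height and rim agree with the description. The window side is up-image, which is +y. Now I'll move above it and descend.

```bash
python3 - <<'E'
from h import *
plan([.5439,.0486,.20],down(-1.6)); plan([.5439,.0486,.139],down(-1.6))
E
```

```text
shift mm [46.7  1.4 69.9] turn [-0.01 -0.01  0.44]
shift mm [ 46.6   1.4 130.9] turn [-0.01 -0.01  0.44]
```

Request:
apply_moves:
  rows:
    - {"x": 46.7,"y": 1.4,"z": 30,"rx": 0,"ry": 0,"rz": 0.44,"claw": 0}
    - {"x": 46.7,"y": 1.4,"z": 60,"rx": 0,"ry": 0,"rz": 0.44,"claw": 0}
    - {"x": 46.7,"y": 1.4,"z": 60,"rx": 0,"ry": 0,"rz": 0.44,"claw": 0}
    - {"x": 46.7,"y": 1.4,"z": 60,"rx": 0,"ry": 0,"rz": 0.44,"claw": 0}

```text
time_s: 2.75
position: [0.5453, 0.0479, 0.2111]
tcp_rot: [[0.028, 1.0, 0.001], [1.0, -0.028, -0.0], [-0.0, 0.001, -1.0]]
force: [-0.0, -0.1, 0.4]
opening: 1.003
grasp_force: 0.0
```

```bash
python3 - <<'E'
from h import *
print(read_state()['position'],np.abs(read_state()['qvel']).max())
plan([.5439,.0486,.139],down(-1.6))
E
```

```text
[0.54528891 0.0478509  0.21112778] 1.058057086997858
shift mm [ 0.7 -1.5 72.1] turn [0.01 0.   0.  ]
```

Request:
apply_moves:
  rows:
    - {"x": 0.7,"y": -1.4,"z": 25,"rx": 0,"ry": 0,"rz": 0,"claw": 0}
    - {"x": 0.7,"y": -1.4,"z": 50,"rx": 0,"ry": 0,"rz": 0,"claw": 0}
    - {"x": 0.7,"y": -1.4,"z": 65,"rx": 0,"ry": 0,"rz": 0,"claw": 0}
    - {"x": 0.7,"y": -1.4,"z": 72,"rx": 0,"ry": 0,"rz": 0,"claw": 0}
    - {"x": 0.7,"y": -1.4,"z": 72,"rx": 0,"ry": 0,"rz": 0,"claw": 0}
    - {"x": 0.7,"y": -1.4,"z": 72,"rx": 0,"ry": 0,"rz": 0,"claw": 0}

```text
time_s: 3.5
position: [0.5443, 0.0475, 0.139]
tcp_rot: [[0.029, 1.0, 0.002], [1.0, -0.029, -0.0], [-0.0, 0.002, -1.0]]
force: [0.4, 0.3, -0.7]
opening: 0.999
grasp_force: 0.0
```

```bash
python3 - <<'E'
from h import *
print(read_state()['position'],np.abs(read_state()['qvel']).max())
plan([.5439,.0486,.139],down(-1.6))
E
```

```text
[0.54433942 0.04752032 0.1390413 ] 0.10461132526149154
shift mm [ 1.1 -0.5  0. ] turn [ 0.02  0.   -0.01]
```

Request:
apply_moves:
  rows:
    - {"x": 1,"y": -0.5,"z": 0,"rx": 0,"ry": 0,"rz": 0,"claw": 100}
    - {"x": 1,"y": -0.5,"z": 0,"rx": 0,"ry": 0,"rz": 0,"claw": 255}
    - {"x": 1,"y": -0.5,"z": 0,"rx": 0,"ry": 0,"rz": 0,"claw": 255}
    - {"x": 1,"y": -0.5,"z": 0,"rx": 0,"ry": 0,"rz": 0,"claw": 255}
    - {"x": 1,"y": -0.5,"z": 0,"rx": 0,"ry": 0,"rz": 0,"claw": 255}
    - {"x": 1,"y": -0.5,"z": 0,"rx": 0,"ry": 0,"rz": 0,"claw": 255}

```text
time_s: 4.25
position: [0.5431, 0.0486, 0.1382]
tcp_rot: [[0.029, 1.0, -0.0], [1.0, -0.029, 0.0], [0.0, -0.0, -1.0]]
force: [-0.1, -0.0, -0.2]
opening: 0.396
grasp_force: 0.0
```

Request:
apply_moves:
  rows:
    - {"x": 0,"y": 0,"z": 0,"rx": 0,"ry": 0,"rz": 0,"claw": 255}
    - {"x": 0,"y": 0,"z": 0,"rx": 0,"ry": 0,"rz": 0,"claw": 255}
    - {"x": 0,"y": 0,"z": 0,"rx": 0,"ry": 0,"rz": 0,"claw": 255}
    - {"x": 0,"y": 0,"z": 0,"rx": 0,"ry": 0,"rz": 0,"claw": 255}

```text
time_s: 4.75
position: [0.5431, 0.0486, 0.1382]
tcp_rot: [[0.029, 1.0, -0.0], [1.0, -0.029, -0.0], [-0.0, -0.0, -1.0]]
force: [0.4, -0.6, -0.4]
opening: 0.32
grasp_force: 30.0
```

Gripped at 30 N with an opening of 27.8 mm, which matches the barrel. Lifting straight up.

Request:
apply_moves:
  rows:
    - {"x": 0,"y": 0,"z": -8,"rx": 0,"ry": 0,"rz": 0,"claw": 255}
    - {"x": 0,"y": 0,"z": -22,"rx": 0,"ry": 0,"rz": 0,"claw": 255}
    - {"x": 0,"y": 0,"z": -40,"rx": 0,"ry": 0,"rz": 0,"claw": 255}
    - {"x": 0,"y": 0,"z": -58,"rx": 0,"ry": 0,"rz": 0,"claw": 255}
    - {"x": 0,"y": 0,"z": -76,"rx": 0,"ry": 0,"rz": 0,"claw": 255}
    - {"x": 0,"y": 0,"z": -94,"rx": 0,"ry": 0,"rz": 0,"claw": 255}
    - {"x": 0,"y": 0,"z": -108,"rx": 0,"ry": 0,"rz": 0,"claw": 255}
    - {"x": 0,"y": 0,"z": -118,"rx": 0,"ry": 0,"rz": 0,"claw": 255}
    - {"x": 0,"y": 0,"z": -118,"rx": 0,"ry": 0,"rz": 0,"claw": 255}
    - {"x": 0,"y": 0,"z": -118,"rx": 0,"ry": 0,"rz": 0,"claw": 255}

```text
time_s: 6.0
position: [0.5427, 0.0487, 0.2557]
tcp_rot: [[0.029, 1.0, -0.001], [1.0, -0.029, 0.0], [0.0, -0.001, -1.0]]
force: [-0.2, -0.3, -1.6]
opening: 0.322
grasp_force: 30.0
```

```bash
python3 - <<'E'
from h import *
s=read_state();print(s['time_s'],s['position'],s['force'],s['opening'],s['joint_positions'].round(1))
p,d=capture('side');cv2.imwrite('pics/s2.png',cv2.resize(p[60:260,200:400],(800,600) if 0 else (600,600),interpolation=cv2.INTER_CUBIC)[:,:,::-1]);np.savez('s2.npz',p=p,d=d)
# tgt: yaw -90 about world z -> tool y az -91.6, above round
plan([.500,-.10,.255],down(-91.6)); plan([.473,-.213,.215],down(-91.6))
E
```

```text
6.0 [0.54271153 0.04867136 0.25571922] [-0.23434991 -0.27269993 -1.63959832] 0.32200186191258284 [-6.6 21.6 91.1  0.  67.4 -4.9]
shift mm [-149.9  -38.2    0.6] turn [-1.000e-02  1.000e-02  1.499e+01]
shift mm [-263.6  -61.8   40.6] turn [-1.000e-02  1.000e-02  1.499e+01]
```

View pics/s2.png

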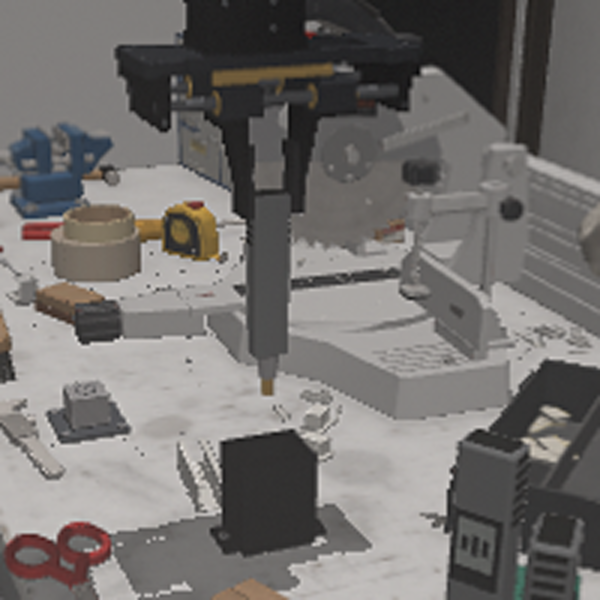

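The gauge hangs upright and clear of the holder, with the brass foot at about crop (267,385) and the plain back towards the camera. I'll move to above the round standard, turning -90° so that the gripper's wide body stays clear of the tall look-alikes and the window faces outward for the final tilt.

Request:
apply_moves:
  rows:
    - {"x": -13,"y": -3,"z": 0,"rx": 0,"ry": 0,"rz": 1,"claw": 255}
    - {"x": -40,"y": -9,"z": 0,"rx": 0,"ry": 0,"rz": 2.6,"claw": 255}
    - {"x": -75,"y": -18,"z": 0,"rx": 0,"ry": 0,"rz": 4.3,"claw": 255}
    - {"x": -110,"y": -26,"z": 0,"rx": 0,"ry": 0,"rz": 6,"claw": 255}
    - {"x": -145,"y": -34,"z": 0,"rx": 0,"ry": 0,"rz": 7.7,"claw": 255}
    - {"x": -180,"y": -42,"z": 0,"rx": 0,"ry": 0,"rz": 9.4,"claw": 255}
    - {"x": -212,"y": -50,"z": 0,"rx": 0,"ry": 0,"rz": 11.1,"claw": 255}
    - {"x": -240,"y": -56,"z": 0,"rx": 0,"ry": 0,"rz": 12.8,"claw": 255}
    - {"x": -256,"y": -60,"z": 5,"rx": 0,"ry": 0,"rz": 14.2,"claw": 255}
    - {"x": -263.6,"y": -61.8,"z": 15,"rx": 0,"ry": 0,"rz": 15,"claw": 255}

```text
time_s: 7.3
position: [0.4734, -0.2142, 0.2407]
tcp_rot: [[0.999, -0.034, -0.0], [-0.034, -0.999, -0.0], [-0.0, 0.0, -1.0]]
force: [-0.2, -0.0, -1.3]
opening: 0.317
grasp_force: 30.0
```

```bash
python3 - <<'E'
from h import *
s=read_state();print(s['time_s'],s['position'],s['joint_positions'].round(1))
plan([.473,-.213,.195],down(-91.6))
E
```

```text
7.3 [ 0.47339584 -0.21420764  0.24071745] [-36.7  20.6  95.6  -0.   63.8  55.3]
shift mm [-0.4 -1.2 45.7] turn [ 0.    0.   -0.06]
```

Request:
apply_moves:
  rows:
    - {"x": -0.4,"y": -1,"z": 20,"rx": 0,"ry": 0,"rz": 0,"claw": 255}
    - {"x": -0.4,"y": -1,"z": 40,"rx": 0,"ry": 0,"rz": 0,"claw": 255}
    - {"x": -0.4,"y": -1,"z": 56,"rx": 0,"ry": 0,"rz": 0,"claw": 255}
    - {"x": -0.4,"y": -1,"z": 62,"rx": 0,"ry": 0,"rz": 0,"claw": 255}
    - {"x": -0.4,"y": -1,"z": 62,"rx": 0,"ry": 0,"rz": 0,"claw": 255}
    - {"x": -0.4,"y": -1,"z": 62,"rx": 0,"ry": 0,"rz": 0,"claw": 255}

```text
time_s: 8.05
position: [0.4737, -0.2123, 0.1798]
tcp_rot: [[1.0, -0.029, 0.001], [-0.029, -1.0, -0.001], [0.001, 0.001, -1.0]]
force: [0.5, -0.0, -0.9]
opening: 0.319
grasp_force: 30.0
```

```bash
python3 - <<'E'
from h import *
s=read_state();print(s['time_s'],s['position'],s['force'])
p,d=capture('side');np.savez('s3.npz',p=p,d=d);cp=camera_params('side')
vv,uu=np.mgrid[0:420,0:560]
P=withdepth(cp,np.c_[uu.ravel(),vv.ravel()],d.ravel()).reshape(420,560,3)
near=(np.abs(P[...,0]-.473)<.03)&(np.abs(P[...,1]+.213)<.03)
hsv=cv2.cvtColor(p,cv2.COLOR_RGB2HSV)
m=near&(P[...,2]>.034)&(P[...,2]<.12)
b=m&(hsv[...,1]>90)&(hsv[...,0]>8)&(hsv[...,0]<35)
v,u=np.nonzero(b);print('brass',len(u),u.min(),u.max(),v.min(),v.max())
for r in range(v.min(),v.max()+1):
    print(r,u[v==r].min(),u[v==r].max(),P[r][b[r]].mean(0).round(4))
t=near&(P[...,2]>.022)&(P[...,2]<.030)
W=P[t];print('top',len(W),W.min(0),W.max(0),cv2.minAreaRect((W[:,:2]*1000).astype(np.float32)))
bm=near&(P[...,2]>.08)&(P[...,2]<.12);print(P[bm].mean(0))
v,u=np.nonzero(m);u0,v0=int(u.mean())-50,int(v.max())-60
cv2.imwrite('pics/s3.png',cv2.resize(p[v0:v0+100,u0:u0+100],(600,600),interpolation=cv2.INTER_CUBIC)[:,:,::-1]);print(u0,v0)
E
```

```text
8.05 [ 0.4737212  -0.21230154  0.17976363] [ 0.50391487 -0.01947585 -0.87481542]
brass 18 309 312 291 295
291 309 312 [ 0.4706 -0.215   0.057 ]
292 309 312 [ 0.47   -0.2163  0.056 ]
293 309 312 [ 0.4703 -0.2159  0.0534]
294 309 312 [ 0.4705 -0.2155  0.051 ]
295 310 311 [ 0.4702 -0.2162  0.0494]
top 268 [ 0.45235188 -0.23354068  0.02215182] [ 0.48916684 -0.195412    0.02885821] ((470.5943908691406, -214.7170867919922), (37.73957824707031, 36.183509826660156), 55.410400390625)
[ 0.46806448 -0.22030526  0.10063229]
261 236
```

View pics/s3.png

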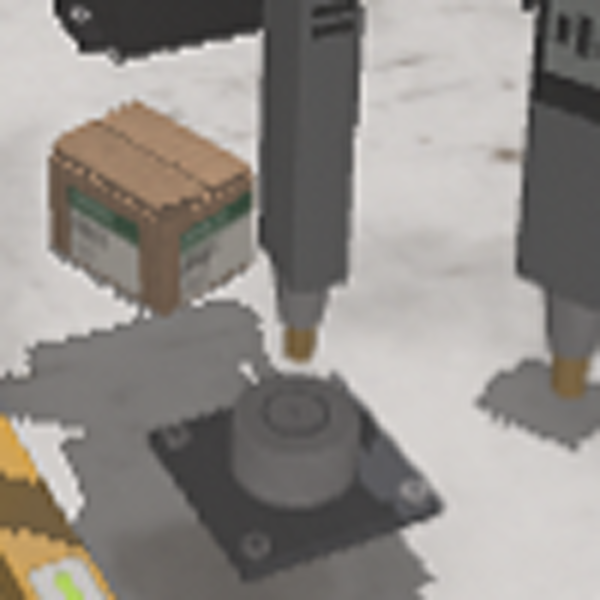

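The gauge hangs straight above the ring. Foot at crop (299,350), ring centre at (295,412), about 20 mm gap. The side view puts the foot 1–2 mm off centre, so I'll correct that and press down gently, aiming for about 4 mm of travel.

Request:
apply_moves:
  rows:
    - {"x": -1,"y": 1.2,"z": 6,"rx": 0,"ry": 0,"rz": 0,"claw": 255}
    - {"x": -1,"y": 1.2,"z": 13,"rx": 0,"ry": 0,"rz": 0,"claw": 255}
    - {"x": -1,"y": 1.2,"z": 17,"rx": 0,"ry": 0,"rz": 0,"claw": 255}
    - {"x": -1,"y": 1.2,"z": 19,"rx": 0,"ry": 0,"rz": 0,"claw": 255}
    - {"x": -1,"y": 1.2,"z": 19,"rx": 0,"ry": 0,"rz": 0,"claw": 255}
    - {"x": -1,"y": 1.2,"z": 21,"rx": 0,"ry": 0,"rz": 0,"claw": 255}
    - {"x": -1,"y": 1.2,"z": 22.5,"rx": 0,"ry": 0,"rz": 0,"claw": 255}
    - {"x": -1,"y": 1.2,"z": 24,"rx": 0,"ry": 0,"rz": 0,"claw": 255}
    - {"x": -1,"y": 1.2,"z": 24,"rx": 0,"ry": 0,"rz": 0,"claw": 255}
    - {"x": -1,"y": 1.2,"z": 24,"rx": 0,"ry": 0,"rz": 0,"claw": 255}

```text
time_s: 9.35
position: [0.4724, -0.2133, 0.1554]
tcp_rot: [[1.0, -0.029, 0.0], [-0.029, -1.0, -0.0], [0.0, 0.0, -1.0]]
force: [-0.2, -1.1, -0.2]
opening: 0.317
grasp_force: 30.0
```

```bash
cat > foot.py <<'E'
from h import *
import sys
def foot(cx,cy,zt,f):
    F=[];
    for i in range(5):
        s=read_state();F.append(s['force']);p,d=capture('side')
    print(s['time_s'],s['position'],'F',np.mean(F,0).round(2))
    cp=camera_params('side');vv,uu=np.mgrid[0:420,0:560]
    P=withdepth(cp,np.c_[uu.ravel(),vv.ravel()],d.ravel()).reshape(420,560,3)
    hsv=cv2.cvtColor(p,cv2.COLOR_RGB2HSV)
    b=(np.abs(P[...,0]-cx)<.03)&(np.abs(P[...,1]-cy)<.03)&(P[...,2]>zt)&(P[...,2]<zt+.05)&(hsv[...,1]>90)&(hsv[...,0]>8)&(hsv[...,0]<35)
    v,u=np.nonzero(b);print('brass',len(u),u.min(),u.max(),v.min(),v.max(),P[b].mean(0).round(4),P[b].min(0).round(4),P[b].max(0).round(4))
    np.savez(f,p=p,d=d)
E
python3 -c "
from foot import *
foot(.473,-.213,.024,'s4.npz')"
```

```text
9.55 [ 0.47234975 -0.21326991  0.15534284] F [ 0.3  -0.64  0.38]
brass 10 308 311 303 305 [ 0.4688 -0.2163  0.0306] [ 0.4661 -0.2179  0.0274] [ 0.4717 -0.2141  0.0329]
```

The z force rose by about 1.6 N and the visible brass shortened from 18 to 10 px, so the foot is pressed in about 5 mm. Raise and go to the square standard.

Request:
apply_moves:
  rows:
    - {"x": 0,"y": 0,"z": -5,"rx": 0,"ry": 0,"rz": 0,"claw": 255}
    - {"x": 0,"y": 0,"z": -15,"rx": 0,"ry": 0,"rz": 0,"claw": 255}
    - {"x": 0,"y": 0,"z": -35,"rx": 0,"ry": 0,"rz": 0,"claw": 255}
    - {"x": 0,"y": 0,"z": -60,"rx": 0,"ry": 0,"rz": 0,"claw": 255}
    - {"x": 0,"y": 0,"z": -85,"rx": 0,"ry": 0,"rz": 0,"claw": 255}
    - {"x": 0,"y": 0,"z": -98,"rx": 0,"ry": 0,"rz": 0,"claw": 255}
    - {"x": 0,"y": 0,"z": -100,"rx": 0,"ry": 0,"rz": 0,"claw": 255}
    - {"x": 0,"y": 0,"z": -100,"rx": 0,"ry": 0,"rz": 0,"claw": 255}

```text
time_s: 10.6
position: [0.4718, -0.2129, 0.2547]
tcp_rot: [[1.0, -0.029, -0.001], [-0.029, -1.0, 0.001], [-0.001, -0.001, -1.0]]
force: [-0.0, 0.9, -1.0]
opening: 0.32
grasp_force: 30.0
```

```bash
python3 - <<'E'
from h import *
s=read_state();print(s['time_s'],s['position'],s['force'])
plan([.465,.297,.255],down(-91.6))
E
```

```text
10.6 [ 0.4717631  -0.21285026  0.25467393] [-0.00176677  0.8620595  -0.9900641 ]
shift mm [-2.170e+01 -5.094e+02  1.000e-01] turn [-0.01  0.01 -0.01]
```

Request:
apply_moves:
  rows:
    - {"x": -1,"y": -10,"z": 0,"rx": 0,"ry": 0,"rz": 0,"claw": 255}
    - {"x": -2,"y": -35,"z": 0,"rx": 0,"ry": 0,"rz": 0,"claw": 255}
    - {"x": -4,"y": -75,"z": 0,"rx": 0,"ry": 0,"rz": 0,"claw": 255}
    - {"x": -6,"y": -125,"z": 0,"rx": 0,"ry": 0,"rz": 0,"claw": 255}
    - {"x": -8,"y": -180,"z": 0,"rx": 0,"ry": 0,"rz": 0,"claw": 255}
    - {"x": -10,"y": -235,"z": 0,"rx": 0,"ry": 0,"rz": 0,"claw": 255}
    - {"x": -13,"y": -290,"z": 0,"rx": 0,"ry": 0,"rz": 0,"claw": 255}
    - {"x": -15,"y": -345,"z": 0,"rx": 0,"ry": 0,"rz": 0,"claw": 255}
    - {"x": -17,"y": -395,"z": 0,"rx": 0,"ry": 0,"rz": 0,"claw": 255}
    - {"x": -19,"y": -440,"z": 0,"rx": 0,"ry": 0,"rz": 0,"claw": 255}

```text
time_s: 11.85
position: [0.4649, 0.2294, 0.2544]
tcp_rot: [[1.0, -0.028, -0.002], [-0.028, -1.0, -0.0], [-0.002, 0.0, -1.0]]
force: [0.9, -0.0, -1.7]
opening: 0.317
grasp_force: 30.0
```

```bash
python3 - <<'E'
from h import *
s=read_state();print(s['time_s'],s['position'],s['joint_positions'].round(1))
plan([.465,.297,.190],down(-91.6))
E
```

```text
11.85 [0.46485143 0.22937538 0.25444965] [ 13.9  19.6  94.7   0.   65.8 105.5]
shift mm [ -1.6 -67.6  64.4] turn [ 0.    0.02 -0.  ]
```

Request:
apply_moves:
  rows:
    - {"x": -1,"y": -25,"z": 5,"rx": 0,"ry": 0,"rz": 0,"claw": 255}
    - {"x": -1,"y": -48,"z": 20,"rx": 0,"ry": 0,"rz": 0,"claw": 255}
    - {"x": -1,"y": -62,"z": 38,"rx": 0,"ry": 0,"rz": 0,"claw": 255}
    - {"x": -1,"y": -68,"z": 54,"rx": 0,"ry": 0,"rz": 0,"claw": 255}
    - {"x": -1,"y": -68.5,"z": 62,"rx": 0,"ry": 0,"rz": 0,"claw": 255}
    - {"x": -1,"y": -68.5,"z": 64,"rx": 0,"ry": 0,"rz": 0,"claw": 255}
    - {"x": -1,"y": -68.5,"z": 64,"rx": 0,"ry": 0,"rz": 0,"claw": 255}
    - {"x": -1,"y": -68.5,"z": 64,"rx": 0,"ry": 0,"rz": 0,"claw": 255}

```text
time_s: 12.85
position: [0.4677, 0.2954, 0.1919]
tcp_rot: [[1.0, -0.03, 0.001], [-0.03, -1.0, 0.0], [0.001, -0.0, -1.0]]
force: [-0.6, 0.8, -0.7]
opening: 0.315
grasp_force: 30.0
```

```bash
python3 - <<'E'
from foot import *
foot(.465,.297,.04,'s5.npz')
S=np.load('s5.npz');p,d=S['p'],S['d'];cp=camera_params('side')
vv,uu=np.mgrid[0:420,0:560]
P=withdepth(cp,np.c_[uu.ravel(),vv.ravel()],d.ravel()).reshape(420,560,3)
t=(np.abs(P[...,0]-.465)<.03)&(np.abs(P[...,1]-.297)<.03)&(P[...,2]>.032)&(P[...,2]<.040)
W=P[t];print('top',len(W),W.mean(0),cv2.minAreaRect((W[:,:2]*1000).astype(np.float32)))
plan([.465,.297,.170],down(-91.6))
v,u=np.nonzero(t);u0,v0=int(u.mean())-40,int(v.mean())-60
cv2.imwrite('pics/s5.png',cv2.resize(p[v0:v0+80,u0:u0+80],(600,600),interpolation=cv2.INTER_CUBIC)[:,:,::-1]);print(u0,v0)
E
```

```text
13.05 [0.46741762 0.29560756 0.19167978] F [-0.31 -0.09 -1.54]
brass 8 228 229 179 182 [0.4635 0.292  0.0653] [0.4616 0.2896 0.0604] [0.4659 0.2957 0.0701]
top 92 [0.46019823 0.29230414 0.03618948] ((461.18487548828125, 294.9617919921875), (36.978519439697266, 35.904701232910156), 86.60734558105469)
shift mm [-2.4 -1.3 21.6] turn [-0.   -0.01 -0.02]
188 130
```

View pics/s5.png

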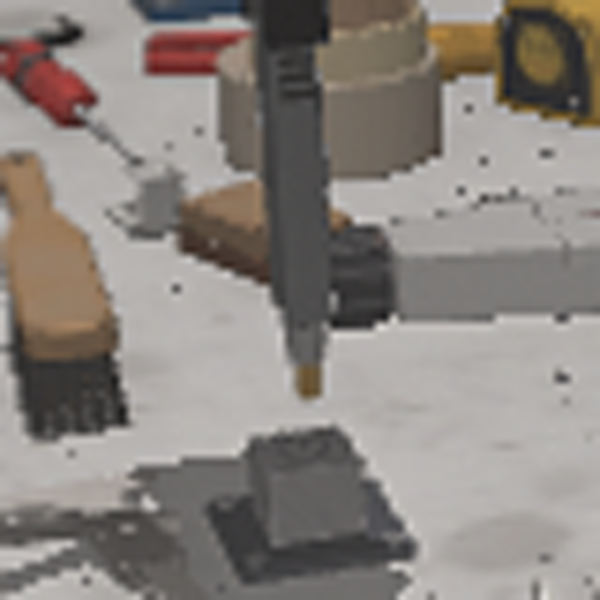

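The gauge stands above the square standard. Foot at crop (310,385), ring at about (305,450), so it is about 2.5 mm too far in x. I'll correct that on the way down and press.

Request:
apply_moves:
  rows:
    - {"x": -2.5,"y": -1,"z": 4,"rx": 0,"ry": 0,"rz": 0,"claw": 255}
    - {"x": -2.5,"y": -1,"z": 10,"rx": 0,"ry": 0,"rz": 0,"claw": 255}
    - {"x": -2.5,"y": -1,"z": 15,"rx": 0,"ry": 0,"rz": 0,"claw": 255}
    - {"x": -2.5,"y": -1,"z": 19,"rx": 0,"ry": 0,"rz": 0,"claw": 255}
    - {"x": -2.5,"y": -1,"z": 21,"rx": 0,"ry": 0,"rz": 0,"claw": 255}
    - {"x": -2.5,"y": -1,"z": 23,"rx": 0,"ry": 0,"rz": 0,"claw": 255}
    - {"x": -2.5,"y": -1,"z": 24.5,"rx": 0,"ry": 0,"rz": 0,"claw": 255}
    - {"x": -2.5,"y": -1,"z": 26,"rx": 0,"ry": 0,"rz": 0,"claw": 255}
    - {"x": -2.5,"y": -1,"z": 26,"rx": 0,"ry": 0,"rz": 0,"claw": 255}
    - {"x": -2.5,"y": -1,"z": 26,"rx": 0,"ry": 0,"rz": 0,"claw": 255}

```text
time_s: 14.35
position: [0.4648, 0.2967, 0.1654]
tcp_rot: [[1.0, -0.029, 0.0], [-0.029, -1.0, 0.0], [0.0, -0.0, -1.0]]
force: [0.0, -0.7, 0.3]
opening: 0.319
grasp_force: 30.0
```

```bash
python3 -c "
from foot import *
foot(.465,.297,.034,'s6.npz')"
```

```text
14.55 [0.46476456 0.29671031 0.16533124] F [-0.1  -0.55  0.36]
brass 6 227 229 188 189 [0.461  0.2942 0.041 ] [0.4573 0.2907 0.0385] [0.4639 0.2963 0.0433]
```

Pressed again: z force up about 1.9 N and the foot is on the ring. Now raise and move back towards the middle, checking that the area for the tilt is clear.

Request:
apply_moves:
  rows:
    - {"x": 0,"y": 0,"z": -5,"rx": 0,"ry": 0,"rz": 0,"claw": 255}
    - {"x": 0,"y": 0,"z": -15,"rx": 0,"ry": 0,"rz": 0,"claw": 255}
    - {"x": 0,"y": 0,"z": -35,"rx": 0,"ry": 0,"rz": 0,"claw": 255}
    - {"x": 5,"y": 10,"z": -60,"rx": 0,"ry": 0,"rz": 0,"claw": 255}
    - {"x": 15,"y": 30,"z": -90,"rx": 0,"ry": 0,"rz": 0,"claw": 255}
    - {"x": 25,"y": 55,"z": -120,"rx": 0,"ry": 0,"rz": 0,"claw": 255}
    - {"x": 35,"y": 80,"z": -145,"rx": 0,"ry": 0,"rz": 0,"claw": 255}
    - {"x": 40,"y": 95,"z": -160,"rx": 0,"ry": 0,"rz": 0,"claw": 255}
    - {"x": 40,"y": 100,"z": -165,"rx": 0,"ry": 0,"rz": 0,"claw": 255}
    - {"x": 40,"y": 100,"z": -165,"rx": 0,"ry": 0,"rz": 0,"claw": 255}

```text
time_s: 15.85
position: [0.5011, 0.1958, 0.3298]
tcp_rot: [[1.0, -0.03, -0.001], [-0.03, -1.0, 0.0], [-0.001, -0.0, -1.0]]
force: [0.4, 0.9, -1.9]
opening: 0.319
grasp_force: 30.0
```

```bash
python3 - <<'E'
from h import *
s=read_state();print(s['time_s'],s['position'],s['joint_positions'].round(1))
P=np.load('P.npy')
for a,b,c,e in ((.4,.72,.1,.32),(.4,.72,.0,.4),(.72,.9,.1,.32)):
    m=(P[...,0]>a)&(P[...,0]<b)&(P[...,1]>c)&(P[...,1]<e); print(m.sum(),P[m][:,2].max())
R=Ro.from_matrix(down(-91.6))*Ro.from_rotvec([0,np.pi/4,0]); print(R.as_matrix().round(2)); plan([.50,.195,.34],R.as_matrix())
E
```

```text
15.85 [0.50111608 0.19577849 0.32984486] [  9.4  16.8  86.    0.   77.2 101.1]
14083 0.06566730161657786
25858 0.16151087589450008
7776 0.2316257518309034
[[ 0.71 -0.03  0.71]
 [-0.02 -1.   -0.02]
 [ 0.71  0.   -0.71]]
shift mm [ -1.1   0.8 -10.2] turn [ 0.    7.51 -0.02]
```

The area is clear: nothing higher than 0.066 m in x 0.4–0.72, y 0.1–0.32. Tilting 45° about tool y.

Request:
apply_moves:
  rows:
    - {"x": 0,"y": 0,"z": -2,"rx": 0,"ry": 0.4,"rz": 0,"claw": 255}
    - {"x": 0,"y": 0,"z": -4,"rx": 0,"ry": 1.2,"rz": 0,"claw": 255}
    - {"x": 0,"y": 0,"z": -6,"rx": 0,"ry": 2.2,"rz": 0,"claw": 255}
    - {"x": 0,"y": 0,"z": -8,"rx": 0,"ry": 3.3,"rz": 0,"claw": 255}
    - {"x": 0,"y": 0,"z": -10,"rx": 0,"ry": 4.4,"rz": 0,"claw": 255}
    - {"x": 0,"y": 0,"z": -10,"rx": 0,"ry": 5.4,"rz": 0,"claw": 255}
    - {"x": 0,"y": 0,"z": -10,"rx": 0,"ry": 6.3,"rz": 0,"claw": 255}
    - {"x": 0,"y": 0,"z": -10,"rx": 0,"ry": 7,"rz": 0,"claw": 255}
    - {"x": 0,"y": 0,"z": -10,"rx": 0,"ry": 7.4,"rz": 0,"claw": 255}
    - {"x": 0,"y": 0,"z": -10,"rx": 0,"ry": 7.5,"rz": 0,"claw": 255}

```text
time_s: 17.1
position: [0.4995, 0.1961, 0.3377]
tcp_rot: [[0.71, -0.028, 0.704], [-0.019, -1.0, -0.02], [0.704, 0.001, -0.71]]
force: [1.2, 0.2, -0.8]
opening: 0.319
grasp_force: 30.0
```

Request:
apply_moves:
  rows:
    - {"x": 0,"y": 0,"z": 0,"rx": 0,"ry": 0,"rz": 0,"claw": 255}
    - {"x": 0,"y": 0,"z": 0,"rx": 0,"ry": 0,"rz": 0,"claw": 255}
    - {"x": 0,"y": 0,"z": 0,"rx": 0,"ry": 0,"rz": 0,"claw": 255}
    - {"x": 0,"y": 0,"z": 0,"rx": 0,"ry": 0,"rz": 0,"claw": 255}
    - {"x": 0,"y": 0,"z": 0,"rx": 0,"ry": 0,"rz": 0,"claw": 255}
    - {"x": 0,"y": 0,"z": 0,"rx": 0,"ry": 0,"rz": 0,"claw": 255}
    - {"x": 0,"y": 0,"z": 0,"rx": 0,"ry": 0,"rz": 0,"claw": 255}
    - {"x": 0,"y": 0,"z": 0,"rx": 0,"ry": 0,"rz": 0,"claw": 255}

```text
time_s: 18.1
position: [0.5018, 0.1956, 0.3403]
tcp_rot: [[0.707, -0.029, 0.707], [-0.021, -1.0, -0.021], [0.707, -0.0, -0.707]]
force: [-0.1, -0.2, -1.5]
opening: 0.32
grasp_force: 30.0
```

```bash
python3 - <<'E'
from h import *
s=read_state();print(s['time_s'],s['position'],s['joint_positions'].round(1),np.abs(s['qvel']).max(),s['force'],s['grasp_force'])
print(s['tcp_rot'].round(3),'foot',s['position']+.134*s['tcp_rot'][:,2])
a,d=capture('wrist');t,dt=capture('side')
im=np.hstack([a[100:420,130:430],cv2.resize(t[60:260,180:380],(320,320))])
cv2.imwrite('pics/fin.png',im[:,:,::-1])
np.savez('sf.npz',p=t,d=dt)
cp=camera_params('side')
vv,uu=np.mgrid[0:420,0:560]
P=withdepth(cp,np.c_[uu.ravel(),vv.ravel()],dt.ravel()).reshape(420,560,3)
hsv=cv2.cvtColor(t,cv2.COLOR_RGB2HSV)
b=(np.abs(P[...,0]-.6)<.06)&(np.abs(P[...,1]-.195)<.03)&(P[...,2]>.15)&(hsv[...,1]>90)&(hsv[...,0]>8)&(hsv[...,0]<35)
print(b.sum(),P[b].mean(0) if b.any() else 0)
E
```

```text
18.1 [0.50176719 0.19558143 0.34028281] [ 16.9   5.3 116.  -41.4  19.9 143. ] 0.08118849395173373 [-0.08767361 -0.20553489 -1.54791181] 29.999365210533142
[[ 0.707 -0.029  0.707]
 [-0.021 -1.    -0.021]
 [ 0.707 -0.    -0.707]] foot [0.59648296 0.19279596 0.24553492]
15 [0.58967638 0.18997627 0.25056976]
```

View pics/fin.png

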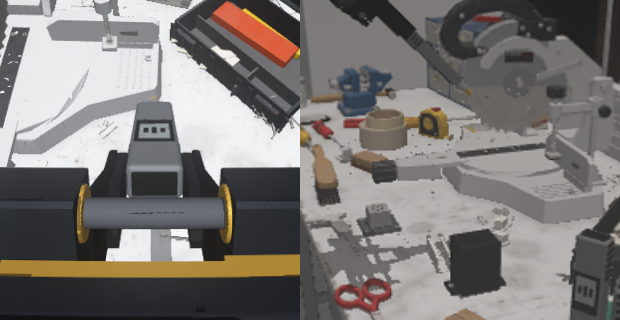

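The wrist view shows the display window, at (155,130), facing up towards the camera. The side view shows the gauge sloping at 45°, foot about 0.245 m up and clear of everything, with the holder and standards in place. The arm is still, so I'll hand in.

```bash
python3 -c "
from rig import hand_in
print(hand_in())"
```

```text
the job is handed in; nothing more can be done
None
```

The job is handed in, with no verdict returned: the gauge was pressed upright on the round then the square standard, and is held still at 45°, window up, its foot about 24.5 cm above the table, 18.1 s on the clock.

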